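# Show the notched finish sample to the code reader

## Task

Of the three like wooden boards standing on edge in the slotted rack, one is a finish sample, known by the small notch cut from a corner at its labelled end: grip it by its plain end and lift it out. Show its label to the bench reader: hold the middle of the label straight above the tip of the reader's pointer post, about 45 mm over it, label side up and squarely facing the lens. The program finishes while still holding the board quite still there, with the fingers clear of the label, nothing touching the reader, and the other two boards left standing in the rack.

Things in the scene. Friction and masses are not known exactly. Their poses are not given: they have to be found in the camera images.
- sample_centre (a point): Centre of the finish sample: light wooden board, 150 long (x), 10 thick (y), 64 mm high (z, up), 70 g, on its long edge in a rack slot, underside 12 and top edge 76 mm above the table, at any yaw. A 16 x 16 mm notch is cut from the upper corner of its labelled +x end; the -x end is plain. Facing the label, notch at the top, one sees the notch at upper LEFT: the label is on the +y face.
- sample_label (a point): Middle of the label, on the sample's +y face, 36 mm from the board's centre towards the notched (+x) end and 2 mm below mid-height. The label is a 44 x 26 mm paper strip with dark bars; the other face is bare. Axes as the board's: y points straight out of the labelled face.
- blank_a_centre (a point): Centre of a plain board, 150 x 10 x 64 mm (x, y, z) like the sample but with all four corners whole and no label, standing on edge in another slot of the rack. Leave it standing there.
- blank_b_centre (a point): Centre of the second plain board, same as the first. Leave it standing there.
- rack: Wooden block, 110 (x) x 190 (y) x 32 mm high, fixed to the table, at any yaw; origin at the centre of its underside. Three slots along its x (at y = -70, 0, +70 mm), each 13 mm wide and 20 mm deep, floor 12 mm above the table. Each holds one board upright and loosely; boards pull straight up. Which slot holds the sample varies.
- reader: Bench code reader, fixed to the table; origin on the table straight below the reading spot. Base 220 x 110 x 12 mm, from x = -40 to 180 mm; a column 22 mm thick and 262 mm high at x = 155 mm carries the 60 mm wide lens head (top 325 mm above the table), looking forward and down at the spot. Its x points from the spot to the column, away from the robot.
- post_tip (a point): Tip of the reader's steel pointer post (12 mm thick, pointed), 125 mm above the table, straight below the reading spot.
- reader_spot (a point): The reading spot in free air: 170 mm above the table, 45 mm over the post's tip, 150 mm from the lens. Its x axis points from here to the lens, 40 degrees above level (the labelled face shall look along it); its y is level. So the board, long edge level, leans 40 degrees back from upright there.

How it is judged (in metres and radians):
On the way:
1. the notched sample is held clear above the rack (height (world z) of sample_centre above 0.11 m and contact force between sample and the fingers above 0.5 N and contact force between sample and rack below 0.05 N), for 0.2 s.
At the end, for the whole second after the job is handed in: Sample held still; label's middle within 20 mm sideways of the post's tip and 25 to 65 mm above it; label up, within 0.3 rad of squarely facing the lens; grasp 45 mm or more from the label's middle; reader untouched; plain boards within 20 mm and 0.3 rad of how they stood (horizontal distance between sample_label and post_tip below 0.02 m and z of sample_label in the frame of post_tip between 0.025 and 0.065 m and angle between the y axis of sample_label and the x axis of reader_spot, either way round below 0.3 rad and angle between sample_label's own y axis and vertical below 1.25 rad and contact force between sample and the fingers above 0.5 N and distance between the grasp point and sample_label above 0.045 m and contact force between each of sample, the arm, the fingers and reader below 0.05 N and linear speed of sample below 0.02 m/s and angular speed of sample below 0.15 rad/s and distance of each of blank_a_centre, blank_b_centre from where it was at the start of the episode below 0.02 m and angle between each of blank_a_centre, blank_b_centre's own z axis and vertical below 0.3 rad); the arm keeps its last pose, push and grip.
It fails at once if a plain board is pulled out, shoved or tipped (distance of any of blank_a_centre, blank_b_centre from where it was at the start of the episode above 0.03 m).
It also fails if it takes over 42 s, if anything falls off the work surface, if the arm or the gripper's body presses on something with over 40 N, if the wrist force passes 120 N, or if a joint passes its speed limit or range.

## Robot

A 6-joint arm with a two-finger parallel gripper is mounted at the origin on the work surface; the furniture and walls round the work are solid. World frame = base frame: x ahead of the robot, y to its left, z up, the work surface at z = 0. Lengths are in m, angles in degrees, forces in N, time in s.
With the tool pointing down it reaches from about 0.35 to 0.875 m from the base axis. Payload 4.2 kg.
Tool frame: the origin (TCP) lies on the centre line of the jaws, within the pads' length; the fingertips stand 11 mm ahead of it and the grasp point (between the pads) lies 8 mm behind it; y points along the fingers, z is the direction in which the jaws open and shut, and the axes are right-handed (so a half turn about y gives the same grasp; the last joint's range is limited). The gripper opens to 87 mm and grips with 3 to 60 N. Pads are 19 mm wide; open, the fingers measure 117 mm over their backs; the gripper's body (75 mm by 190 mm) begins 51 mm behind the grasp point.
Start: joints at [-49.297, 22.042, 0.453, 0, -68.411, -14.817], TCP at [0.273, -0.562, 0.234] pointing down, gripper open.
Joint ranges: [-179.83, 179.83], [-69.29, 118.12], [-61.27, 80.66], [-181.25, 117.63], [-171.15, -9.14], [-177.46, 177.46]. Speed limits (degrees/s): [159.86, 159.86, 180, 180, 180, 180].

## Interface

Orientations are given as a 3x3 rotation matrix whose columns are the frame's x, y, z axes.
In Python, from station import r, optics gives the robot as it stands. The module is installed in compiled form; this text tells all that it offers.
- The arm moves only by the tool step_arm, never from a script. Its argument "moves" is a list that holds one entry, the list of rows, each a list of 7 numbers: the turn, a rotation vector about the tool's x, y, z in rad, then the shift along the tool's x, y, z in cm, then the opening in per cent of the stroke, from 0 (shut) to 100 (fully open). A call has exactly 5 rows; each row is the pose to reach, as a shift and turn from the pose commanded when the call began, along the tool's axes at that moment; what a row does not reach only later rows make up. A row lasts 1/12 s, in which the tool goes at most 41.7 mm and 7.16 degrees, less where a joint would pass 70% of its speed; a pose out of reach is approached as far as the arm can. A call with a gripper value outside its range is refused whole. The fingers move at their own pace and stop on an object; the grip force is fixed at half the most. Time passes only in rows, so rows that repeat a pose let the fingers close, or fill a call up. It gives the time, the measured TCP pose, the force and the opening at its end, in the units of the state.
- r.sense(): the state, without advancing time (a new reading comes with each control period).
- optics.capture(name): name is "side" or "top" or "wrist"; returns a dict with "image" (400x640x3 uint8, red, green, blue), "fov_y" (degrees; the focal length in pixels is half the picture's height over the tangent of half this angle, whatever the lens; pixels are square), "cx", "cy" (the principal point, pixels), "cam_to_world" (4x4, takes a point from camera to world coordinates). Camera axes: x right, y down, z forward; pixel columns grow to the right and rows downward; lengths in m; the calibration is good to about 2 mm. A picture is of the moment at which its call begins. There is no depth.
- r.finish_job(): hands the job in, once; it reports no verdict.
The state is a dict: "time_s": time; "joints": joint angles; "joint_velocities": joint speeds; "effort": joint torques, N m; "tcp_pos": TCP position; "ee_rot": TCP orientation; "wrist_force": force on the tool from outside, world axes, zero at the start; "moment": the same for the moment, N m; "gripper_width": opening from 0.0 (shut) to 1.0 (fully open).
Only numpy, scipy, OpenCV 4.12 (cv2) and the standard library are available. Lean on these libraries where they do the work, as an engineer would, in place of code of your own. Each camera call takes 0.05 s, during which the arm holds its last target.

## Working session

There is one attempt and no reset: what is moved stays moved. The work goes in short steps, Python scripts to look and compute and a tool call to move; the robot and the scene stay as the last step left them, time stands still between calls to the robot, and variables do not carry over. Pictures are saved under pics/ and viewed, and the job is handed in when it is done.

Besides the shell and the picture viewer there is one more tool, called after "Emit:" by a JSON object that holds its "api" and its "payload". step_arm: Moves the arm, as the interface text tells. Its arguments: {"type":"object","properties":{"moves":{"type":"array"}},"required":["moves"]}

```bash
mkdir -p pics
python3 - <<'E'
from station import r, optics
import cv2, numpy as np
s=r.sense()
print(s['time_s'],s['tcp_pos'],np.round(s['ee_rot'],3).tolist(),s['gripper_width'])
for n in ['side','top','wrist']:
    c=optics.capture(n); cv2.imwrite(f'pics/{n}0.png',c['image'][:,:,::-1]); np.savez(f'{n}0.npz',**c)
    print(n,c['fov_y'],c['cx'],c['cy'],np.round(c['cam_to_world'],3).tolist())
E
```

```text
0.0 [ 0.27264891 -0.5617552   0.23245481] [[0.9, -0.001, -0.436], [0.436, 0.002, 0.9], [-0.0, -1.0, 0.002]] 1.002825190471058
side 42.31960873797392 322.1792028568955 197.65929788779974 [[-0.999, -0.033, 0.015, 0.511], [-0.029, 0.505, -0.862, 1.06], [0.021, -0.862, -0.506, 0.723], [0.0, 0.0, 0.0, 1.0]]
top 55.072900831035604 320.0055917352531 199.23073710032534 [[-0.026, -0.987, 0.158, 0.372], [-1.0, 0.027, 0.001, 0.058], [-0.005, -0.158, -0.988, 1.092], [0.0, 0.0, 0.0, 1.0]]
wrist 71.44008476551261 319.4658938115471 200.3384846940711 [[-0.437, 0.863, 0.254, 0.203], [0.9, 0.418, 0.126, -0.596], [0.002, 0.284, -0.959, 0.383], [0.0, 0.0, 0.0, 1.0]]
```

View pics/side0.png

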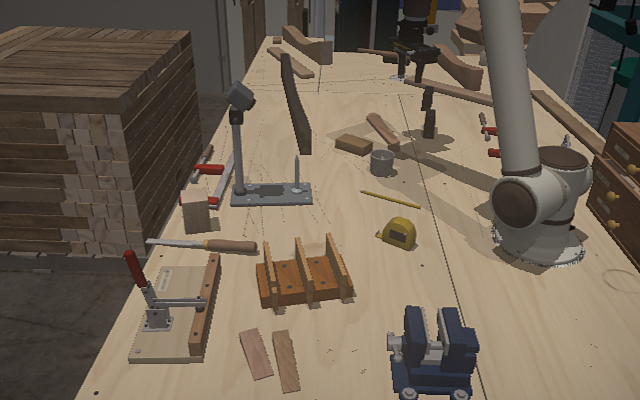

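View pics/top0.png

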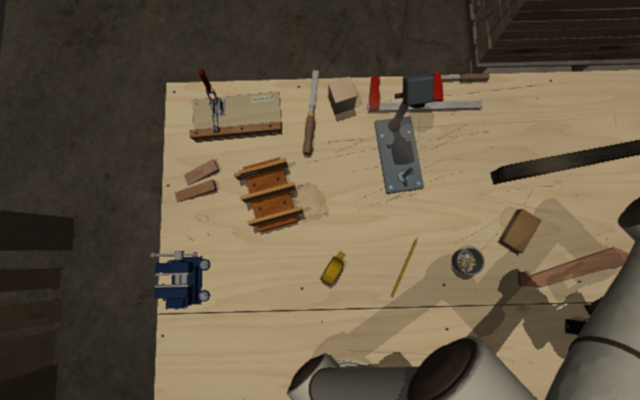

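View pics/wrist0.png

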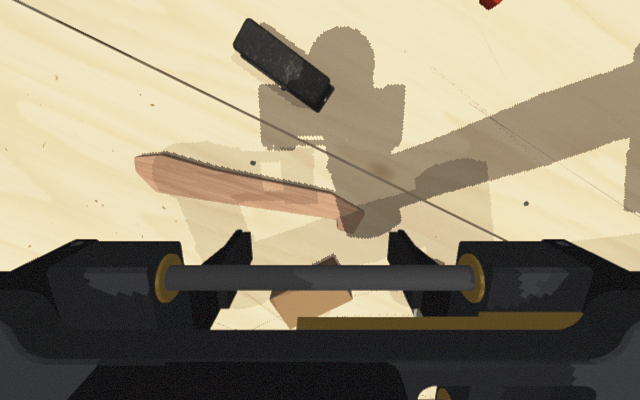

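The side view shows the rack near (305,275) with three boards, and the reader near (270,190). In the top view the rack is at (270,197) and the reader at (400,155). The notch isn't resolved at this scale, so I'm zooming in.

Run:
```python
import cv2, numpy as np
a=cv2.imread('pics/side0.png')[225:315,240:370]; b=cv2.imread('pics/top0.png')[145:245,220:320]
c=cv2.imread('pics/top0.png')[60:200,360:500]
cv2.imwrite('pics/z1.png',cv2.resize(a,None,fx=6,fy=6,interpolation=2))
cv2.imwrite('pics/z2.png',cv2.resize(b,None,fx=6,fy=6,interpolation=2))
cv2.imwrite('pics/z3.png',cv2.resize(c,None,fx=4,fy=4,interpolation=2))
```

```text
(no output)
```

View pics/z1.png

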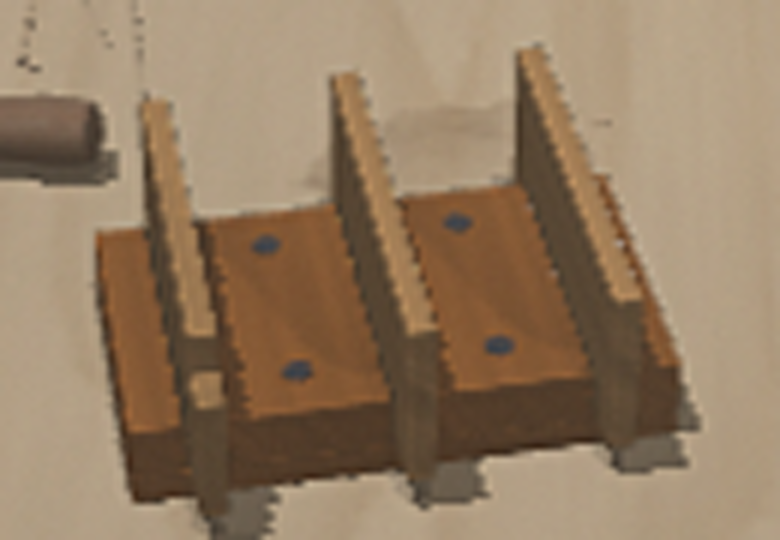

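View pics/z2.png

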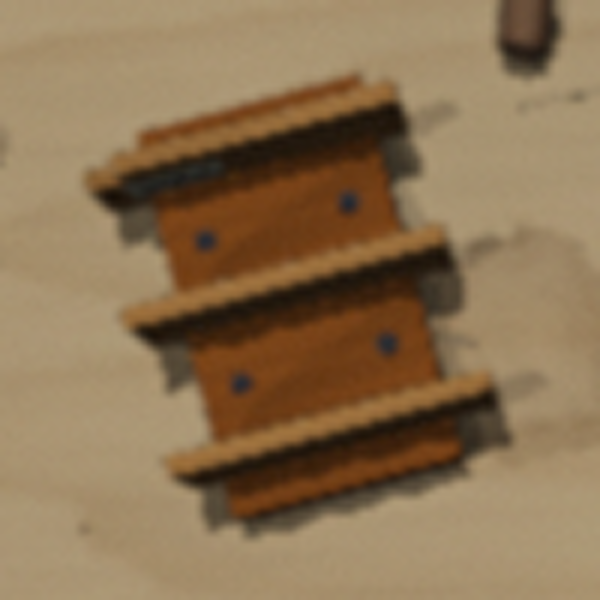

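View pics/z3.png

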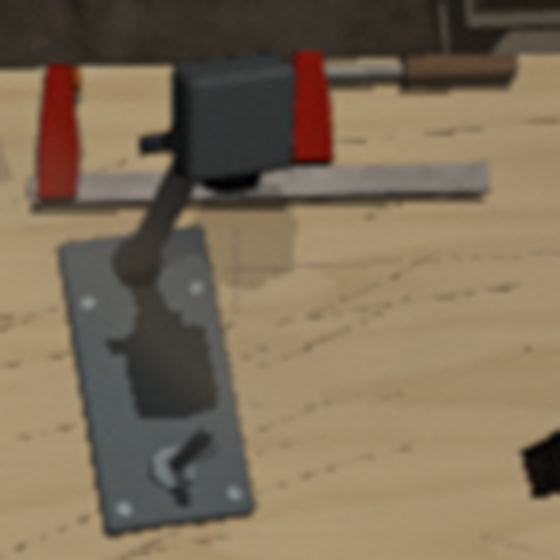

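The notched sample is in the far-x slot: in the side view its notch is near (273,285). The notch is at the world +y end, and the label (dark patch in the top zoom) faces the robot. The plain end is at world −y. Next I'll measure the corners.

```bash
cat > h.py <<'E'
import numpy as np, cv2
def ld(n): return dict(np.load(n+'.npz'))
def ray(c,u,v):
    f=200/np.tan(np.radians(float(c['fov_y'])/2)); T=c['cam_to_world']
    d=T[:3,:3]@np.array([(u-c['cx'])/f,(v-c['cy'])/f,1]); return T[:3,3],d/np.linalg.norm(d)
def onz(c,u,v,z):
    o,d=ray(c,u,v); return o+d*(z-o[2])/d[2]
def cross(a,b):
    (o1,d1),(o2,d2)=a,b
    A=np.stack([d1,-d2],1); t=np.linalg.lstsq(A,o2-o1,rcond=None)[0]
    p,q=o1+t[0]*d1,o2+t[1]*d2; return (p+q)/2,np.linalg.norm(p-q)
def proj(c,p):
    f=200/np.tan(np.radians(float(c['fov_y'])/2)); T=c['cam_to_world']
    q=T[:3,:3].T@(np.asarray(p)-T[:3,3]); return np.array([c['cx']+f*q[0]/q[2],c['cy']+f*q[1]/q[2]])
E
python3 - <<'E'
import cv2, numpy as np
a=cv2.imread('pics/side0.png')[80:210,220:320]
cv2.imwrite('pics/z4.png',cv2.resize(a,None,fx=6,fy=6,interpolation=2)[:600])
from h import *
t=ld('top0');s=ld('side0')
Z=lambda u,v:(220+(u+.5)/6-.5,145+(v+.5)/6-.5)
S=lambda u,v:(240+(u+.5)/6-.5,225+(v+.5)/6-.5)
print('sample plain top', onz(t,*Z(397,92),.076), 'side',onz(s,*S(155,100),.076))
print('sample notch end z.06', onz(t,*Z(92,184),.060),'side',onz(s,*S(207,405),.060))
print('sample notch edge z.076','side',onz(s,*S(202,335),.076))
for n,p,q,z1,z2 in [('b',(443,235),(135,322),(345,75),(422,330)),('c',(492,383),(173,470),(530,50),(627,298))]:
    print(n,onz(t,*Z(*p),.076),onz(t,*Z(*q),.076),onz(s,*S(*z1),.076),onz(s,*S(*z2),.076))
B=lambda u,v:(360+(u+.5)/4-.5,60+(v+.5)/4-.5)
for p in [(62,244),(204,228),(254,512),(108,534)]: print('base',onz(t,*B(*p),.012))
E
```

```text
sample plain top [0.6448379  0.14924563 0.076     ] side [0.64680648 0.1503791  0.076     ]
sample notch end z.06 [0.60951985 0.29129775 0.06      ] side [0.6126231  0.29522845 0.06      ]
sample notch edge z.076 side [0.61550417 0.27985829 0.076     ]
b [0.57799598 0.12934576 0.076     ] [0.54206497 0.26785794 0.076     ] [0.57987647 0.13070221 0.076     ] [0.54469499 0.27348816 0.076     ]
c [0.51020512 0.10854849 0.076     ] [0.47513193 0.25062443 0.076     ] [0.51284373 0.11056222 0.076     ] [0.47804169 0.25342706 0.076     ]
base [ 0.77391476 -0.10971692  0.012     ]
base [ 0.78329906 -0.21488918  0.012     ]
base [ 0.56955891 -0.23708409  0.012     ]
base [ 0.55643651 -0.13192831  0.012     ]
```

View pics/z4.png

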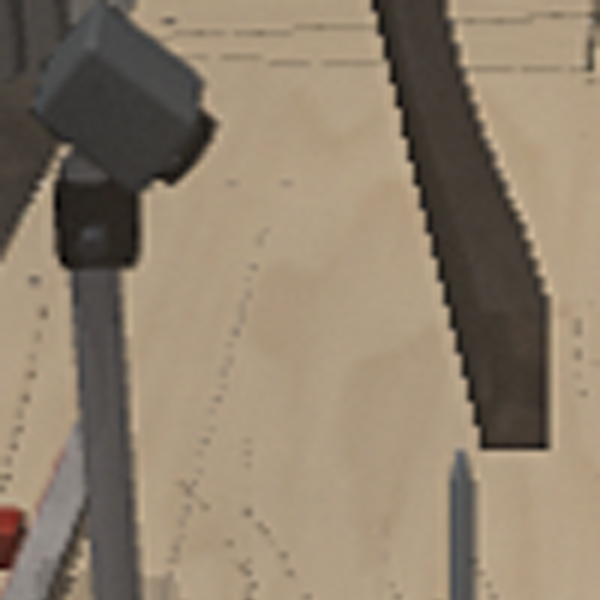

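Run:
```python
from h import *
t=ld('top0');s=ld('side0')
print('tip side',onz(s,296.4,154.7,.125))
p=onz(s,296.4,154.7,.125); print('proj in top',proj(t,p), (proj(t,p)-[360,60])*4)
# base corners from side too
g=cv2.imread('pics/side0.png')[170:215,220:325]
cv2.imwrite('pics/z5.png',cv2.resize(g,None,fx=7,fy=7,interpolation=2))
b=cv2.imread('pics/top0.png')[165:195,385:425]; cv2.imwrite('pics/z6.png',cv2.resize(b,None,fx=14,fy=14,interpolation=2))
```

```text
tip side [ 0.60367955 -0.18071395  0.125     ]
proj in top [411.78948429 167.0459561 ] [207.15793717 428.1838244 ]
```

View pics/z5.png

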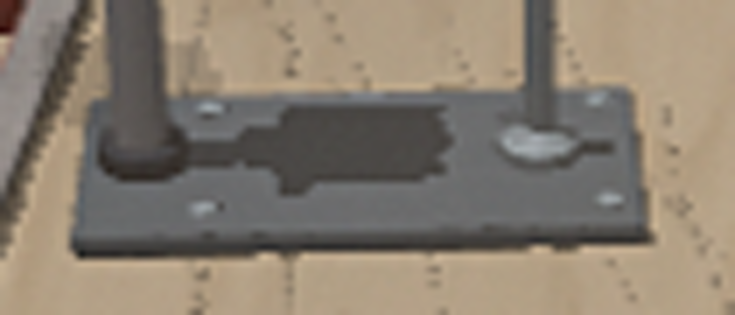

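View pics/z6.png

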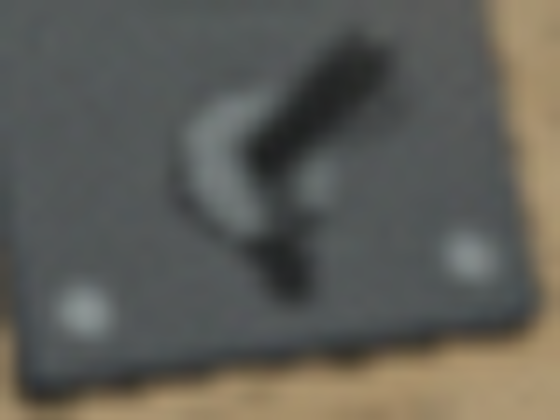

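```bash
cat > plan.py <<'E'
import numpy as np
from scipy.spatial.transform import Rotation as Ro
from station import r
def down(yaw):  # tool x at yaw, y down
    a=np.radians(yaw); x=np.array([np.cos(a),np.sin(a),0]); y=np.array([0,0,-1.]); return np.stack([x,y,np.cross(x,y)],1)
def plan(p,R,fast=1.0):
    s=r.sense(); R0=np.array(s['ee_rot']); p0=np.array(s['tcp_pos'])
    w=Ro.from_matrix(R0.T@R).as_rotvec(); d=R0.T@(np.asarray(p)-p0)*100
    n=max(np.linalg.norm(w)/np.radians(6.9),np.linalg.norm(d)/4.0,1e-6)
    print('t %.2f'%s['time_s'],'pos',np.round(p0,4),'J',np.round(s['joints'],1),'F',np.round(s['wrist_force'],1),'g %.3f'%s['gripper_width'])
    print('total turn',np.round(w,3),'shift',np.round(d,2),'rows %.1f'%n)
    print('per row',np.round(w/n,3),np.round(d/n,2))
E
python3 - <<'E'
from plan import *
plan([.38,-.22,.25],down(65))
E
```

```text
t 0.15 pos [ 0.2727 -0.5619  0.2327] J [-49.3  22.1   0.4  -0.  -68.4 -14.8] F [ 0.1  0.9 -0.1] g 1.000
total turn [-0.002 -0.683  0.   ] shift [24.58 -1.69 26.08] rows 9.0
per row [-0.    -0.076  0.   ] [ 2.74 -0.19  2.91]
```

Emit:
{"api": "step_arm", "payload": {"moves": [[[0, -0.07, 0, 2.5, -0.2, 2.7, 70], [0, -0.15, 0, 5.2, -0.4, 5.6, 50], [0, -0.225, 0, 8.0, -0.6, 8.5, 50], [0, -0.3, 0, 10.7, -0.8, 11.4, 50], [0, -0.375, 0, 13.4, -1.0, 14.2, 50]]]}}

```text
time_s: 0.57
tcp_pos: [0.3313, -0.3741, 0.2433]
ee_rot: [[0.675, -0.0, -0.738], [0.738, 0.001, 0.675], [0.0, -1.0, 0.001]]
wrist_force: [0.4, 0.8, -0.8]
gripper_width: 0.705
```

Run:
```python
from plan import *
plan([.62,.15,.25],down(103.7))
```

```text
t 0.57 pos [ 0.3313 -0.3741  0.2433] J [-29.8   9.4 -15.8  -0.  -64.9 -12.6] F [ 0.4  0.8 -0.8] g 0.705
total turn [-0.001 -0.98   0.   ] shift [58.16 -0.66 14.08] rows 15.0
per row [-0.    -0.066  0.   ] [ 3.89 -0.04  0.94]
```

```bash
cat > kin.py <<'E'
import numpy as np
from scipy.spatial.transform import Rotation as Ro
def ori(J):  # guessed orientation model; J4 sign unknown
    # forearm frame: x forward, depress by J2-J3 (rot about +y), J4 about x, J5 about y (neg => more down), J6 about -x
    A=Ro.from_euler('z',J[0],degrees=True)*Ro.from_euler('y',J[1]-J[2],degrees=True)*Ro.from_euler('x',-J[3],degrees=True)*Ro.from_euler('y',-J[4],degrees=True)*Ro.from_euler('x',-J[5],degrees=True)
    # tool y = x axis; tool x at J=0(down) yaw 90 => local y ; tool z = x cross y
    M=A.as_matrix(); tx,ty=M[:,1],M[:,0]; return np.stack([tx,ty,np.cross(tx,ty)],1)
def wrist(J1,dep,R):
    B=Ro.from_euler('z',J1,degrees=True)*Ro.from_euler('y',dep,degrees=True)
    tx,ty=R[:,0],R[:,1]; M=np.stack([ty,tx,np.cross(ty,tx)],1)
    e=(B.inv()*Ro.from_matrix(M)).as_euler('XYX',degrees=True)
    out=[]
    for a,b,c in [e,(e[0]+180,-e[1],e[2]+180)]:
        w=lambda q:(q+180)%360-180
        out.append((w(-a),w(-b),w(-c)))
    return out
def place(yawr=5.9,tilt=40,spin=0):
    a=np.radians(yawr);rx=np.array([np.cos(a),np.sin(a),0]);ry=np.array([-np.sin(a),np.cos(a),0]);Z=np.array([0,0,1.])
    t=np.radians(tilt); n=np.cos(t)*rx+np.sin(t)*Z; zb=-np.sin(t)*rx+np.cos(t)*Z; xb=-ry
    R=np.stack([xb,n,zb],1)@Ro.from_euler('y',spin,degrees=True).as_matrix()  # board axes in world
    return R
def tool_of_board(Rb): # tool x=board x, y=-board z, z=board y
    return np.stack([Rb[:,0],-Rb[:,2],Rb[:,1]],1)
E
python3 - <<'E'
from kin import *
print(ori([-29.8,9.4,-15.8,0,-64.9,-12.6]).round(3))
for spin in (-30,-20,-10,0,10,20,30):
  for J1 in (-9,):
    for dep in (10,25,40): print(spin,dep,np.round(wrist(J1,dep,tool_of_board(place(spin=spin))),1).tolist())
E
```

```text
[[ 0.674 -0.002 -0.738]
 [ 0.738  0.001  0.674]
 [-0.    -1.     0.002]]
-30 10 [[32.3, -39.5, 166.1], [-147.7, 39.5, -13.9]]
-30 25 [[46.8, -27.8, 148.8], [-133.2, 27.8, -31.2]]
-30 40 [[76.8, -20.4, 116.1], [-103.2, 20.4, -63.9]]
-20 10 [[16.5, -38.1, 178.4], [-163.5, 38.1, -1.6]]
-20 25 [[25.4, -24.1, 168.1], [-154.6, 24.1, -11.9]]
-20 40 [[55.7, -12.3, 136.5], [-124.3, 12.3, -43.5]]
-10 10 [[0.5, -39.0, -169.0], [-179.5, 39.0, 11.0]]
-10 25 [[0.7, -24.0, -169.3], [-179.3, 24.0, 10.7]]
-10 40 [[1.9, -9.0, -170.5], [-178.1, 9.0, 9.5]]
0 10 [[-14.3, -41.9, -157.7], [165.7, 41.9, 22.3]]
0 25 [[-20.9, -27.5, -149.7], [159.1, 27.5, 30.3]]
0 40 [[-41.4, -14.5, -128.0], [138.6, 14.5, 52.0]]
10 10 [[-27.2, -46.4, -148.5], [152.8, 46.4, 31.5]]
10 25 [[-36.7, -33.6, -136.2], [143.3, 33.6, 43.8]]
10 40 [[-57.2, -23.2, -113.0], [122.8, 23.2, 67.0]]
20 10 [[-38.0, -52.2, -141.4], [142.0, 52.2, 38.6]]
20 25 [[-47.6, -41.1, -127.4], [132.4, 41.1, 52.6]]
20 40 [[-64.4, -32.6, -106.6], [115.6, 32.6, 73.4]]
30 10 [[-47.1, -58.8, -136.2], [132.9, 58.8, 43.8]]
30 25 [[-55.6, -49.4, -121.8], [124.4, 49.4, 58.2]]
30 40 [[-68.6, -42.3, -103.2], [111.4, 42.3, 76.8]]
```

Emit:
{"api": "step_arm", "payload": {"moves": [[[0, -0.065, 0, 3.9, 0, 0.9, 45], [0, -0.13, 0, 7.8, 0, 1.9, 45], [0, -0.195, 0, 11.7, -0.1, 2.8, 45], [0, -0.26, 0, 15.6, -0.2, 3.8, 45], [0, -0.325, 0, 19.4, -0.2, 4.7, 45]]]}}

```text
time_s: 0.98
tcp_pos: [0.4286, -0.1995, 0.2458]
ee_rot: [[0.404, 0.001, -0.915], [0.915, 0.0, 0.404], [0.0, -1.0, -0.001]]
wrist_force: [0.5, 0.1, 0.1]
gripper_width: 0.462
```

Run:
```python
from plan import *
plan([.62,.15,.25],down(103.7))
```

```text
t 0.98 pos [ 0.4286 -0.1995  0.2458] J [ -5.2   6.5 -18.9  -0.  -64.6 -18.6] F [0.5 0.1 0.1] g 0.462
total turn [ 0.001 -0.655  0.   ] shift [39.7  -0.41 -3.4 ] rows 10.0
per row [ 0.    -0.066  0.   ] [ 3.99 -0.04 -0.34]
```

Run:
```python
from kin import *
for spin in (0,10,15,20,30):
    for dep in (10,25,40): print(spin,dep,np.round(wrist(6.3,dep,tool_of_board(place(spin=spin)))[0],1).tolist())
```

```text
0 10 [0.4, -40.0, 179.4]
0 25 [0.6, -25.0, 179.1]
0 40 [1.5, -10.0, 178.2]
10 10 [-15.0, -40.9, -168.9]
10 25 [-22.2, -26.7, -160.3]
10 40 [-44.8, -13.9, -136.3]
15 10 [-22.3, -42.1, -163.4]
15 25 [-32.0, -28.7, -151.6]
15 40 [-56.8, -17.7, -124.8]
20 10 [-29.2, -43.8, -158.3]
20 25 [-40.5, -31.4, -144.3]
20 40 [-64.4, -22.0, -117.6]
30 10 [-41.7, -48.2, -149.6]
30 25 [-53.7, -38.0, -133.4]
30 40 [-73.4, -31.2, -109.6]
```

Emit:
{"api": "step_arm", "payload": {"moves": [[[0, -0.065, 0, 3.9, 0, -0.3, 45], [0, -0.13, 0, 7.8, 0, -0.7, 45], [0, -0.195, 0, 11.7, 0, -1.0, 45], [0, -0.26, 0, 15.6, 0, -1.4, 45], [0, -0.325, 0, 19.5, 0, -1.7, 45]]]}}

```text
time_s: 1.4
tcp_pos: [0.5235, -0.0283, 0.2455]
ee_rot: [[0.09, -0.0, -0.996], [0.996, 0.0, 0.09], [0.0, -1.0, 0.0]]
wrist_force: [-0.2, 0.6, 0.1]
gripper_width: 0.45
```

Run:
```python
from plan import *
plan([.635,.165,.24],down(103.7))
```

```text
t 1.40 pos [ 0.5235 -0.0283  0.2455] J [ 14.7  11.7 -12.5  -0.  -65.8 -19.8] F [-0.2  0.6  0.1] g 0.450
total turn [-0.   -0.33  0.  ] shift [20.25  0.55 -9.36] rows 5.6
per row [-0.    -0.059  0.   ] [ 3.63  0.1  -1.68]
```

Emit:
{"api": "step_arm", "payload": {"moves": [[[0, -0.06, 0, 3.6, 0, -1.7, 45], [0, -0.12, 0, 7.2, 0.1, -3.4, 45], [0, -0.18, 0, 10.9, 0.2, -5.0, 45], [0, -0.24, 0, 14.0, 0.3, -6.7, 45], [0, -0.29, 0, 17.0, 0.4, -8.0, 45]]]}}

```text
time_s: 1.82
tcp_pos: [0.6195, 0.1336, 0.2409]
ee_rot: [[-0.198, -0.001, -0.98], [0.98, -0.0, -0.198], [-0.0, -1.0, 0.001]]
wrist_force: [-0.6, 0.2, -0.1]
gripper_width: 0.444
```

Run:
```python
from plan import *
from station import optics
import cv2
plan([.635,.165,.24],down(103.7))
c=optics.capture('wrist'); cv2.imwrite('pics/w1.png',c['image'][:,:,::-1]); np.savez('w1.npz',**c)
plan([.635,.165,.24],down(103.7))
```

```text
t 1.82 pos [0.6195 0.1336 0.2409] J [ 26.8  22.7   2.5  -0.  -69.8 -15.3] F [-0.6  0.2 -0.1] g 0.444
total turn [-0.001 -0.04  -0.   ] shift [ 2.78  0.09 -2.14] rows 0.9
per row [-0.001 -0.045 -0.   ] [ 3.17  0.1  -2.44]
t 1.87 pos [0.6221 0.1379 0.2397] J [ 27.   23.    2.8  -0.  -69.7 -15.3] F [4.7 2.4 2. ] g 0.449
total turn [ 0.002 -0.035  0.   ] shift [ 2.39 -0.03 -1.82] rows 0.8
per row [ 0.002 -0.046  0.001] [ 3.18 -0.04 -2.42]
```

View pics/w1.png

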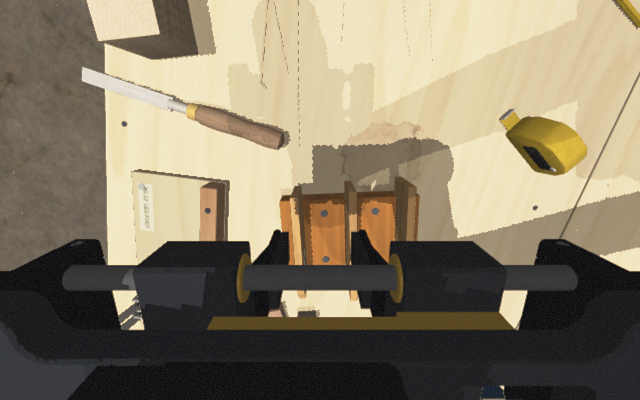

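The wrist view shows the sample's plain end near (297,187), the middle blank at (351,185) and the near blank at (405,180). I'm zooming in to measure it.

Run:
```python
import cv2
b=cv2.imread('pics/w1.png')[170:300,260:440]; cv2.imwrite('pics/z7.png',cv2.resize(b,None,fx=4.4,fy=4.4,interpolation=2))
```

```text
(no output)
```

View pics/z7.png

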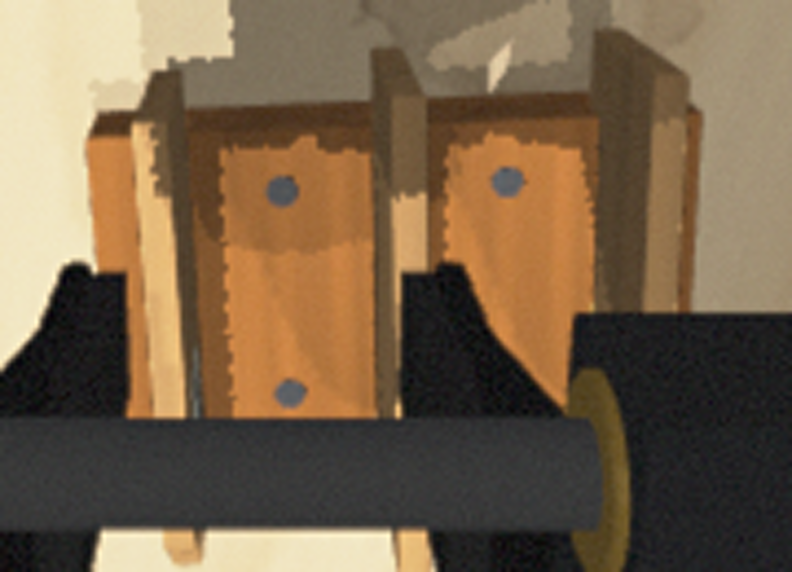

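Run:
```python
from h import *
c=ld('w1'); W=lambda u,v:(260+(u+.5)/4.4-.5,170+(v+.5)/4.4-.5)
for u,v in [(133,123),(156,123),(150,400),(187,400)]: print(onz(c,*W(u,v),.076).round(4))
for u,v in [(167,555),(200,555)]: print(onz(c,*W(u,v),.06).round(4))
for u,v in [(393,95),(424,95),(394,400),(430,400)]: print('b',onz(c,*W(u,v),.076).round(4))
c=ld('side0')
S=lambda u,v:(220+(u+.5)/7-.5,170+(v+.5)/7-.5)
for q in [(90,100),(630,90),(645,238),(75,243)]: print('base',onz(c,*S(*q),.012).round(4))
```

```text
[0.6515 0.1526 0.076 ]
[0.6454 0.1514 0.076 ]
[0.6327 0.2332 0.076 ]
[0.6223 0.2311 0.076 ]
[0.6179 0.2944 0.06  ]
[0.6078 0.2924 0.06  ]
b [0.5849 0.1312 0.076 ]
b [0.5769 0.1296 0.076 ]
b [0.564  0.2193 0.076 ]
b [0.5539 0.2172 0.076 ]
base [ 0.7877 -0.2129  0.012 ]
base [ 0.5705 -0.2359  0.012 ]
base [ 0.5589 -0.1193  0.012 ]
base [ 0.7734 -0.1019  0.012 ]
```

Emit:
{"api": "step_arm", "payload": {"moves": [[[0, -0.02, 0, 1.0, 2.0, -0.8, 45], [0, -0.02, 0, 2.0, 5.0, -1.4, 45], [0, -0.02, 0, 2.3, 8.0, -1.4, 45], [0, -0.02, 0, 2.3, 10.0, -1.4, 45], [0, -0.02, 0, 2.3, 11.0, -1.4, 45]]]}}

```text
time_s: 2.28
tcp_pos: [0.6258, 0.1562, 0.1274]
ee_rot: [[-0.214, -0.007, -0.977], [0.977, -0.002, -0.214], [-0.001, -1.0, 0.007]]
wrist_force: [0.3, -0.5, 0.0]
gripper_width: 0.452
```

Run:
```python
from plan import *
plan([.6423,.1715,.05],down(103.7))
```

```text
t 2.28 pos [0.6258 0.1562 0.1274] J [ 28.3  29.1  -4.2  -0.1 -57.1 -15.9] F [ 0.3 -0.5  0. ] g 0.452
total turn [-0.007 -0.023 -0.001] shift [ 1.14  7.73 -2.  ] rows 2.0
per row [-0.003 -0.012 -0.   ] [ 0.57  3.83 -0.99]
```

Emit:
{"api": "step_arm", "payload": {"moves": [[[0, -0.02, 0, 0.6, 0, -1.0, 45], [0, -0.02, 0, 1.0, 0, -1.8, 45], [0, -0.02, 0, 1.0, 0.5, -1.8, 45], [0, -0.02, 0, 1.0, 0.5, -1.8, 45], [0, -0.02, 0, 1.0, 0.5, -1.8, 45]]]}}

```text
time_s: 2.7
tcp_pos: [0.6432, 0.1702, 0.1268]
ee_rot: [[-0.233, -0.0, -0.972], [0.972, 0.0, -0.233], [0.0, -1.0, 0.0]]
wrist_force: [-0.2, -0.7, 0.3]
gripper_width: 0.447
```

Run:
```python
from plan import *
plan([.6423,.1715,.05],down(103.7))
```

```text
t 2.70 pos [0.6432 0.1702 0.1268] J [ 28.7  30.7  -1.4  -0.  -57.9 -15.2] F [-0.2 -0.7  0.3] g 0.447
total turn [-0.    -0.004  0.   ] shift [0.15 7.68 0.06] rows 1.9
per row [-0.    -0.002  0.   ] [0.08 4.   0.03]
```

Emit:
{"api": "step_arm", "payload": {"moves": [[[0, 0, 0, 0.1, 2.5, 0, 45], [0, 0, 0, 0.1, 5.0, 0, 45], [0, 0, 0, 0.1, 7.0, 0, 45], [0, 0, 0, 0.1, 7.6, 0, 45], [0, 0, 0, 0.1, 7.6, 0, 45]]]}}

```text
time_s: 3.12
tcp_pos: [0.642, 0.1706, 0.0491]
ee_rot: [[-0.233, -0.003, -0.972], [0.972, -0.002, -0.233], [-0.001, -1.0, 0.003]]
wrist_force: [0.3, 0.0, 0.1]
gripper_width: 0.455
```

Run:
```python
from plan import *
from station import optics
import cv2
plan([.6423,.1715,.05],down(103.7))
c=optics.capture('wrist'); cv2.imwrite('pics/w2.png',c['image'][:,:,::-1]); np.savez('w2.npz',**c)
c=optics.capture('side');np.savez('s2.npz',**c); cv2.imwrite('pics/s2.png',cv2.resize(c['image'][200:320,220:400,::-1],None,fx=4.4,fy=4.4,interpolation=2))
```

```text
t 3.12 pos [0.642  0.1706 0.0491] J [ 28.8  35.4  -5.5  -0.  -49.3 -15.3] F [0.3 0.  0.1] g 0.455
total turn [-0.003 -0.004 -0.001] shift [ 0.08 -0.09 -0.05] rows 0.0
per row [-0.083 -0.086 -0.019] [ 1.86 -2.13 -1.08]
```

View pics/w2.png

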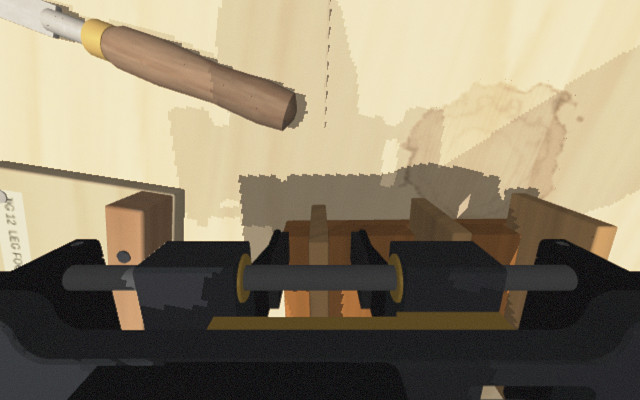

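View pics/s2.png

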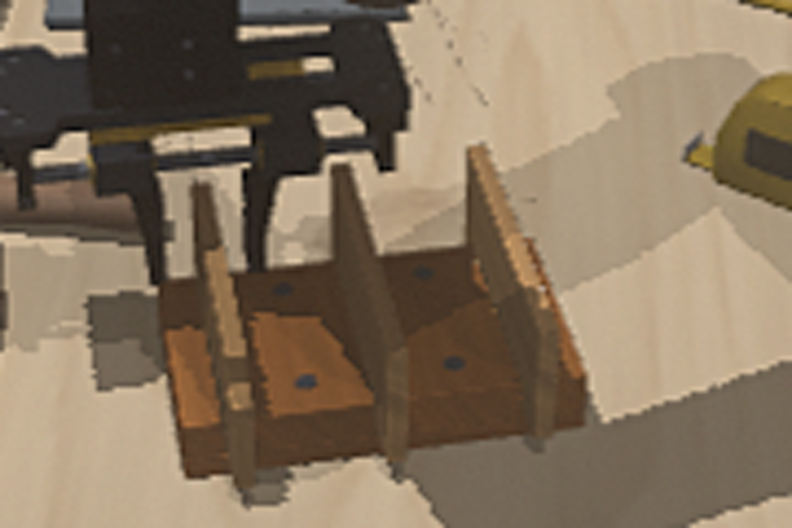

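The wrist view has the sample's top edge (318,230) centred between the fingertips (275 and 365). The side view shows the fingers straddling the notched board's plain end. Now I'll close.

Emit:
{"api": "step_arm", "payload": {"moves": [[[0, 0, 0, 0, 0, 0, 20], [0, 0, 0, 0, 0, 0, 0], [0, 0, 0, 0, 0, 0, 0], [0, 0, 0, 0, 0, 0, 0], [0, 0, 0, 0, 0, 0, 0]]]}}

```text
time_s: 3.63
tcp_pos: [0.6433, 0.1715, 0.0511]
ee_rot: [[-0.234, 0.001, -0.972], [0.972, 0.0, -0.234], [0.0, -1.0, -0.001]]
wrist_force: [0.3, -0.2, -0.9]
gripper_width: 0.157
```

Run:
```python
from plan import *
plan([.6423,.1715,.13],down(103.7))
```

```text
t 3.63 pos [0.6433 0.1715 0.0511] J [ 28.8  35.3  -5.4   0.  -49.2 -15.3] F [ 0.3 -0.2 -0.9] g 0.157
total turn [ 0.001 -0.003  0.   ] shift [ 0.03 -7.89  0.09] rows 2.0
per row [ 0.    -0.002  0.   ] [ 0.01 -4.    0.05]
```

Emit:
{"api": "step_arm", "payload": {"moves": [[[0, 0, 0, 0, 0, 0, 0], [0, 0, 0, 0, 0, 0, 0], [0, 0, 0, 0, -0.3, 0, 0], [0, 0, 0, 0, -1.0, 0, 0], [0, 0, 0, 0, -2.0, 0, 0]]]}}

```text
time_s: 4.05
tcp_pos: [0.6425, 0.1711, 0.07]
ee_rot: [[-0.234, -0.002, -0.972], [0.972, -0.001, -0.234], [-0.0, -1.0, 0.003]]
wrist_force: [-0.8, -0.4, 0.1]
gripper_width: 0.11
```

Emit:
{"api": "step_arm", "payload": {"moves": [[[0, 0, 0, 0, -1.5, 0, 0], [0, 0, 0, 0, -3.0, 0, 0], [0, 0, 0, 0, -4.5, 0, 0], [0, 0, 0, 0, -6.0, 0, 0], [0, 0, 0, 0, -7.5, 0, 0]]]}}

```text
time_s: 4.47
tcp_pos: [0.6433, 0.1714, 0.1474]
ee_rot: [[-0.234, 0.001, -0.972], [0.972, 0.0, -0.234], [0.0, -1.0, -0.001]]
wrist_force: [-0.6, -0.6, -0.1]
gripper_width: 0.113
```

Emit:
{"api": "step_arm", "payload": {"moves": [[[0, 0, 0, 0, -2.0, 0, 0], [0, 0, 0, 0, -4.0, 0, 0], [0, 0, 0, 0, -6.5, 0, 0], [0, 0, 0, 0, -8.0, 0, 0], [0, 0, 0, 0, -8.0, 0, 0]]]}}

```text
time_s: 4.88
tcp_pos: [0.6452, 0.1719, 0.2315]
ee_rot: [[-0.234, 0.009, -0.972], [0.972, 0.003, -0.234], [0.001, -1.0, -0.01]]
wrist_force: [0.8, -0.1, -0.6]
gripper_width: 0.111
```

Run:
```python
from plan import *
from station import optics
import cv2
plan([.6423,.1715,.23],down(103.7))
c=optics.capture('side');np.savez('s3.npz',**c); cv2.imwrite('pics/s3.png',c['image'][:,:,::-1])
c=optics.capture('wrist'); cv2.imwrite('pics/w3.png',c['image'][:,:,::-1]); np.savez('w3.npz',**c)
plan([.6423,.1715,.23],down(103.7))
```

```text
t 4.88 pos [0.6452 0.1719 0.2315] J [ 28.8  26.    6.4   0.1 -69.8 -15.3] F [ 0.8 -0.1 -0.6] g 0.111
total turn [ 0.01  -0.003  0.001] shift [0.03 0.15 0.29] rows 0.1
per row [ 0.116 -0.03   0.011] [0.31 1.76 3.47]
t 4.98 pos [0.6431 0.1715 0.2265] J [ 28.8  26.2   6.1  -0.  -69.8 -15.3] F [-0.3 -0.2 -2.2] g 0.105
total turn [ 0.002 -0.003  0.001] shift [ 0.02 -0.35  0.07] rows 0.1
per row [ 0.017 -0.037  0.011] [ 0.19 -3.91  0.82]
```

View pics/s3.png

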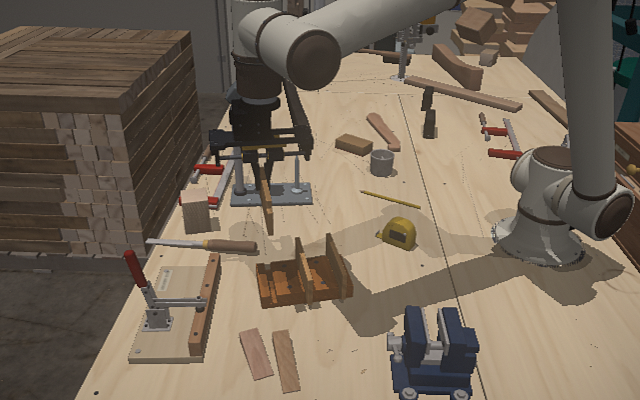

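View pics/w3.png

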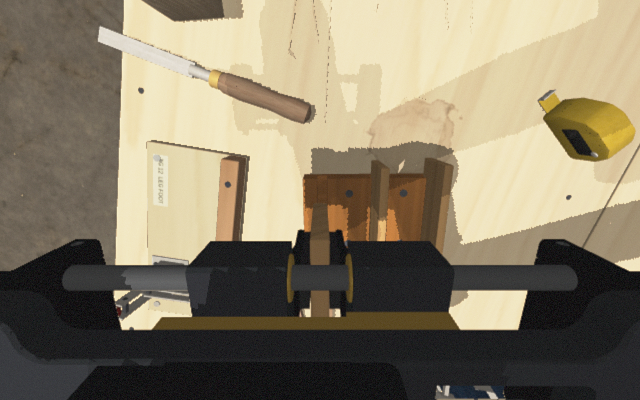

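The side view shows the sample hanging from the gripper around (266,200), with both blanks still in the rack. I'll check whether it has drooped or slipped by comparing predicted corners with the image.

Run:
```python
from h import *
from plan import down
c=ld('s3'); T=np.array([.6452,.1719,.2315]); R=down(103.5)
img=cv2.imread('pics/s3.png')[140:245,230:330]; img=cv2.resize(img,None,fx=5.7,fy=5.7,interpolation=2)
def pt(bx,by,bz): return T+R@np.array([.052+bx,.007-bz,by])
for b in [(.075,.005,-.032),(.075,-.005,-.032),(.075,.005,.016),(.075,-.005,.016),(.059,.005,.016),(.059,.005,.032),(.059,-.005,.032)]:
    q=(proj(c,pt(*b))-[230,140]+.5)*5.7; print(q.round()); cv2.circle(img,tuple(int(v) for v in q),2,(0,0,255),-1)
cv2.imwrite('pics/z8.png',img)
```

```text
[249. 545.]
[218. 548.]
[245. 416.]
[213. 419.]
[239. 389.]
[237. 345.]
[205. 348.]
```

View pics/z8.png

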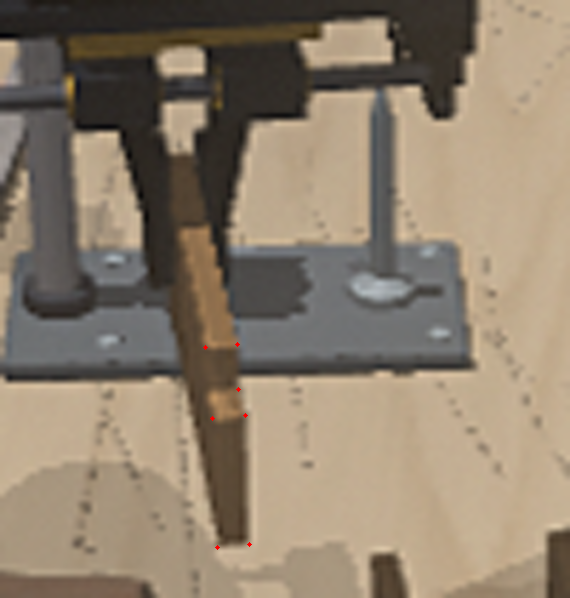

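The predicted corners match the board to about a pixel, so it hasn't slipped. I'm computing the place pose with a 15° in-plane spin, which isn't judged and keeps J6 inside its range.

```bash
cat > goal.py <<'E'
from kin import *
SP=np.array([.603,-.1805,.170]); LT=np.array([.088,.009,.005])
def goal(spin=15,off=(0,0,0)):
    R=tool_of_board(place(5.8,40,spin)); return SP+np.array(off)-R@LT, R
E
python3 - <<'E'
from goal import *
for s in (0,15,20):
    p,R=goal(s); print(s,p.round(4)); print(R.round(3).tolist())
E
```

```text
0 [ 0.5845 -0.0939  0.1737]
[[0.101, 0.639, 0.762], [-0.995, 0.065, 0.077], [0.0, -0.766, 0.643]]
15 [ 0.5707 -0.1007  0.1909]
[[0.263, 0.592, 0.762], [-0.944, 0.32, 0.077], [-0.198, -0.74, 0.643]]
20 [ 0.5665 -0.1042  0.1963]
[[0.314, 0.566, 0.762], [-0.913, 0.401, 0.077], [-0.262, -0.72, 0.643]]
```

Emit:
{"api": "step_arm", "payload": {"moves": [[[0, 0.08, 0, -1, -0.8, 1.9, 0], [0, 0.18, 0, -2, -1.6, 3.8, 0], [0, 0.29, 0, -3, -2.4, 5.7, 0], [0, 0.4, 0, -4, -3.2, 7.6, 0], [0, 0.51, 0, -5, -4, 9.4, 0]]]}}

```text
time_s: 5.4
tcp_pos: [0.5616, 0.0999, 0.2641]
ee_rot: [[0.276, -0.004, -0.961], [0.961, -0.001, 0.276], [-0.002, -1.0, 0.003]]
wrist_force: [0.1, -0.4, -0.5]
gripper_width: 0.111
```

Emit:
{"api": "step_arm", "payload": {"moves": [[[0, 0.12, 0, 0, 0, 0, 0], [0, 0.24, 0, 0, 0, 0, 0], [0, 0.36, 0, 0, 0, 0, 0], [0, 0.48, 0, 0, 0, 0, 0], [0, 0.6, 0, 0, 0, 0, 0]]]}}

```text
time_s: 5.82
tcp_pos: [0.5624, 0.1005, 0.2639]
ee_rot: [[0.771, -0.003, -0.637], [0.637, -0.001, 0.771], [-0.003, -1.0, 0.001]]
wrist_force: [-0.2, 0.4, -0.9]
gripper_width: 0.113
```

Run:
```python
from goal import *
from plan import *
plan(goal(15,(-.03,.06,.09))[0],goal(15)[1])
```

```text
t 5.82 pos [0.5624 0.1005 0.2639] J [ 26.4  15.8  -4.3  -0.  -70.1 -76.8] F [-0.2  0.4 -0.9] g 0.113
total turn [ 0.657  1.953 -0.592] shift [-10.67  -1.68  -9.5 ] rows 17.8
per row [ 0.037  0.11  -0.033] [-0.6  -0.09 -0.53]
```

Emit:
{"api": "step_arm", "payload": {"moves": [[[0.037, 0.11, -0.033, -0.4, -0.1, -0.3, 0], [0.074, 0.22, -0.066, -0.9, -0.1, -0.8, 0], [0.111, 0.33, -0.1, -1.5, -0.2, -1.3, 0], [0.148, 0.44, -0.133, -2.1, -0.3, -1.8, 0], [0.185, 0.55, -0.166, -2.7, -0.4, -2.4, 0]]]}}

```text
time_s: 6.23
tcp_pos: [0.5572, 0.0648, 0.2679]
ee_rot: [[0.987, 0.072, -0.146], [0.125, 0.233, 0.964], [0.103, -0.97, 0.221]]
wrist_force: [0.8, -0.1, -1.4]
gripper_width: 0.118
```

Run:
```python
from goal import *
from plan import *
plan(goal(15,(-.03,.06,.09))[0],goal(15)[1])
```

```text
t 6.23 pos [0.5572 0.0648 0.2679] J [ 16.5  12.3  -4.8 -12.9 -65.5 -94. ] F [ 0.8 -0.1 -1.4] g 0.118
total turn [ 0.47   1.403 -0.428] shift [-2.82 -3.83 -9.64] rows 12.8
per row [ 0.037  0.11  -0.033] [-0.22 -0.3  -0.75]
```

Emit:
{"api": "step_arm", "payload": {"moves": [[[0.037, 0.11, -0.033, -0.2, -0.3, -0.8, 0], [0.074, 0.22, -0.066, -0.4, -0.6, -1.5, 0], [0.111, 0.33, -0.1, -0.7, -0.9, -2.2, 0], [0.148, 0.44, -0.133, -0.9, -1.2, -3.0, 0], [0.185, 0.55, -0.166, -1.1, -1.5, -3.8, 0]]]}}

```text
time_s: 6.65
tcp_pos: [0.5509, 0.023, 0.273]
ee_rot: [[0.898, 0.254, 0.358], [-0.433, 0.377, 0.819], [0.073, -0.891, 0.449]]
wrist_force: [0.5, -0.2, -0.8]
gripper_width: 0.112
```

Run:
```python
from goal import *
from plan import *
plan(goal(15,(-.03,.06,.09))[0],goal(15)[1])
```

```text
t 6.65 pos [0.5509 0.023  0.273 ] J [   7.     7.8   -9.   -24.1  -57.2 -111.4] F [ 0.5 -0.2 -0.8] g 0.112
total turn [ 0.286  0.852 -0.262] shift [ 1.89 -3.37 -5.22] rows 7.8
per row [ 0.037  0.11  -0.034] [ 0.24 -0.43 -0.67]
```

Emit:
{"api": "step_arm", "payload": {"moves": [[[0.037, 0.11, -0.033, 0.2, -0.4, -0.6, 0], [0.074, 0.22, -0.066, 0.5, -0.8, -1.3, 0], [0.111, 0.33, -0.1, 0.7, -1.3, -2.0, 0], [0.148, 0.44, -0.133, 1.0, -1.7, -2.7, 0], [0.185, 0.55, -0.166, 1.2, -2.1, -3.4, 0]]]}}

```text
time_s: 7.07
tcp_pos: [0.5444, -0.0181, 0.2772]
ee_rot: [[0.537, 0.478, 0.696], [-0.84, 0.383, 0.385], [-0.083, -0.791, 0.607]]
wrist_force: [-0.2, 0.4, -0.8]
gripper_width: 0.113
```

Run:
```python
from goal import *
from plan import *
plan(goal(15,(-.03,.06,.09))[0],goal(15)[1])
```

```text
t 7.07 pos [ 0.5444 -0.0181  0.2772] J [   0.5    2.9  -15.5  -32.3  -45.1 -131.8] F [-0.2  0.4 -0.8] g 0.113
total turn [ 0.102  0.301 -0.096] shift [ 1.67 -1.33 -0.9 ] rows 2.8
per row [ 0.037  0.109 -0.035] [ 0.61 -0.48 -0.33]
```

Emit:
{"api": "step_arm", "payload": {"moves": [[[0.037, 0.11, -0.033, 0.6, -0.5, -0.3, 0], [0.074, 0.22, -0.066, 1.2, -0.9, -0.6, 0], [0.1, 0.3, -0.095, 1.6, -1.3, -0.9, 0], [0.1, 0.3, -0.095, 1.6, -1.3, -0.9, 0], [0.1, 0.3, -0.095, 1.6, -1.3, -0.9, 0]]]}}

```text
time_s: 7.48
tcp_pos: [0.5406, -0.0391, 0.2813]
ee_rot: [[0.273, 0.588, 0.762], [-0.942, 0.323, 0.088], [-0.195, -0.742, 0.642]]
wrist_force: [0.6, 0.8, -1.1]
gripper_width: 0.113
```

Run:
```python
from goal import *
from plan import *
from station import optics
import cv2
plan(*goal(15))
for n in ['side','top']:
    c=optics.capture(n); cv2.imwrite(f'pics/{n}4.png',c['image'][:,:,::-1]); np.savez(f'{n}4.npz',**c)
s=r.sense(); print(s['tcp_pos'].tolist() if hasattr(s['tcp_pos'],'tolist') else s['tcp_pos'])
```

```text
t 7.48 pos [ 0.5406 -0.0391  0.2813] J [-1.00e-01 -0.00e+00 -1.98e+01 -3.30e+01 -3.65e+01 -1.47e+02] F [ 0.6  0.8 -1.1] g 0.113
total turn [ 0.004  0.01  -0.004] shift [ 8.38  6.48 -4.05] rows 2.8
per row [ 0.001  0.003 -0.001] [ 2.96  2.29 -1.43]
[0.541732541291623, -0.039047056066493245, 0.2820584302615777]
```

View pics/side4.png

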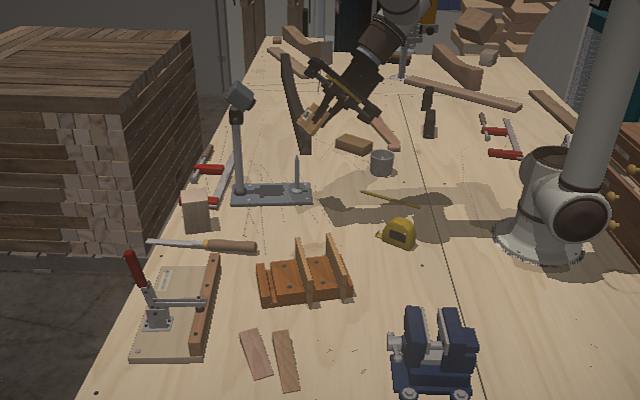

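View pics/top4.png

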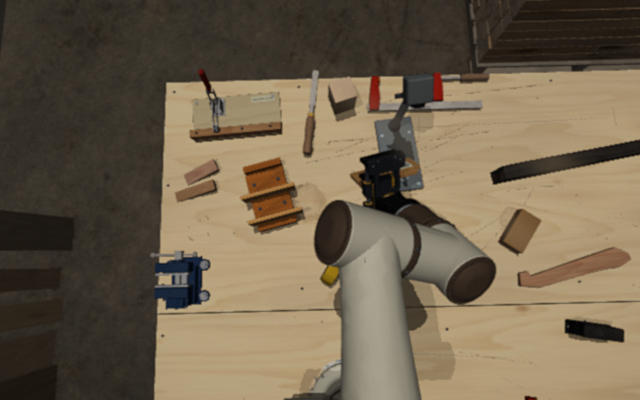

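The side view shows the board tilted at (315,120), clear of the lens. The top view shows it left of the post with both blanks standing. Everything on the final path stays above the post tip, so I'm moving in now.

Emit:
{"api": "step_arm", "payload": {"moves": [[[0, 0, 0, 1.5, 1.2, -0.7, 0], [0.004, 0.01, -0.004, 3.1, 2.4, -1.5, 0], [0.004, 0.01, -0.004, 4.7, 3.6, -2.3, 0], [0.004, 0.01, -0.004, 6.2, 4.8, -3.0, 0], [0.004, 0.01, -0.004, 7.2, 5.6, -3.5, 0]]]}}

```text
time_s: 8.0
tcp_pos: [0.5683, -0.0928, 0.2025]
ee_rot: [[0.261, 0.593, 0.762], [-0.945, 0.32, 0.076], [-0.199, -0.739, 0.643]]
wrist_force: [0.1, -0.2, -0.7]
gripper_width: 0.111
```

Emit:
{"api": "step_arm", "payload": {"moves": [[[0, 0, 0, 0.5, 0.4, -0.2, 0], [0, 0, 0, 1.1, 0.8, -0.5, 0], [0, 0, 0, 1.1, 0.8, -0.5, 0], [0, 0, 0, 1.1, 0.8, -0.5, 0], [0, 0, 0, 1.1, 0.8, -0.5, 0]]]}}

```text
time_s: 8.42
tcp_pos: [0.5717, -0.1, 0.1939]
ee_rot: [[0.262, 0.595, 0.76], [-0.945, 0.319, 0.076], [-0.198, -0.738, 0.645]]
wrist_force: [-0.1, -0.4, -1.9]
gripper_width: 0.115
```

Run:
```python
from goal import *
from plan import *
from station import optics
import cv2
from h import ld,proj
plan(*goal(15))
s=r.sense();T=np.array(s['tcp_pos']);R=np.array(s['ee_rot'])
print('label',(T+R@LT).round(4))
for n,b in [('side',(170,60)),('top',(340,90))]:
    c=optics.capture(n); np.savez(f'{n}5.npz',**c)
    img=np.ascontiguousarray(c['image'][:,:,::-1]); x,y=b; k=5
    im=cv2.resize(img[y:y+118,x:x+158],None,fx=k,fy=k,interpolation=2); cv2.imwrite(f'pics/{n}5raw.png',im); im=im.copy()
    for q in [(.075,.005,-.032),(.075,.005,.016),(.059,.005,.016),(.059,.005,.032),(-.075,.005,.032),(-.075,.005,-.032),(.036,.005,-.002),
      (.058,.005,-.015),(.058,.005,.011),(.014,.005,-.015),(.014,.005,.011)]:
        w=(proj(c,T+R@np.array([.052+q[0],.007-q[2],q[1]]))-[x,y]+.5)*k
        cv2.circle(im,tuple(int(v) for v in w),2,(0,0,255),-1)
    cv2.imwrite(f'pics/{n}5.png',im)
```

```text
t 8.42 pos [ 0.5717 -0.1     0.1939] J [ -11.8   11.4  -16.9  -47.   -36.5 -124.4] F [-0.1 -0.4 -1.9] g 0.115
total turn [-0.004 -0.     0.001] shift [ 0.1   0.14 -0.28] rows 0.1
per row [-0.044 -0.005  0.015] [ 1.19  1.72 -3.41]
label [ 0.6039 -0.1799  0.1731]
```

View pics/side5.png

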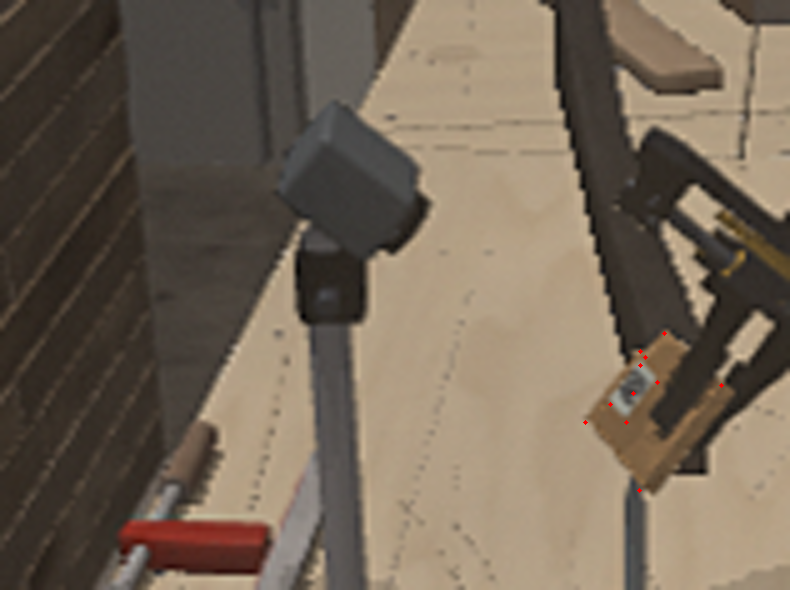

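View pics/top5.png

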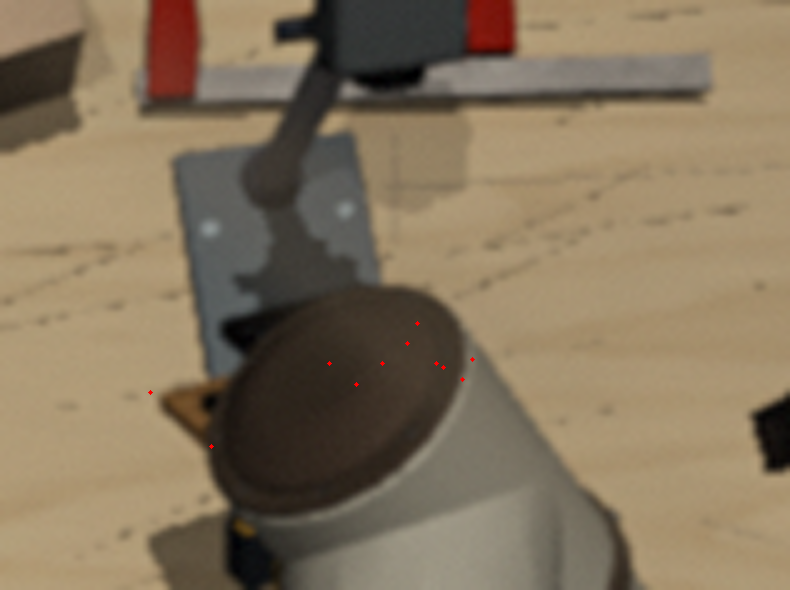

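In the side view the predicted label centre (632,393) agrees with the seen label (635,390), sitting above the post (637,487). The plain-end corners are off by only 2–3 native pixels. I'll make one small settling correction.

Emit:
{"api": "step_arm", "payload": {"moves": [[[0, 0, 0, 0.1, 0.1, -0.2, 0], [0, 0, 0, 0.1, 0.1, -0.2, 0], [0, 0, 0, 0.1, 0.1, -0.2, 0], [0, 0, 0, 0.1, 0.1, -0.2, 0], [0, 0, 0, 0.1, 0.1, -0.2, 0]]]}}

```text
time_s: 8.93
tcp_pos: [0.5708, -0.1011, 0.1912]
ee_rot: [[0.261, 0.594, 0.761], [-0.945, 0.319, 0.075], [-0.198, -0.738, 0.645]]
wrist_force: [1.2, 1.0, -1.1]
gripper_width: 0.111
```

Emit:
{"api": "step_arm", "payload": {"moves": [[[0, 0, 0, 0, 0, 0, 0], [0, 0, 0, 0, 0, 0, 0], [0, 0, 0, 0, 0, 0, 0], [0, 0, 0, 0, 0, 0, 0], [0, 0, 0, 0, 0, 0, 0]]]}}

```text
time_s: 9.35
tcp_pos: [0.5708, -0.1012, 0.191]
ee_rot: [[0.261, 0.594, 0.761], [-0.945, 0.319, 0.075], [-0.198, -0.738, 0.645]]
wrist_force: [1.0, 0.4, -0.3]
gripper_width: 0.11
```

Run:
```python
from goal import *
from plan import *
from station import optics
import cv2
from h import *
plan(*goal(15))
s=r.sense();T=np.array(s['tcp_pos']);R=np.array(s['ee_rot'])
print('label',(T+R@LT).round(4),'jv',np.round(s['joint_velocities'],2))
c=optics.capture('side'); im=np.ascontiguousarray(c['image'][:,:,::-1]); cv2.imwrite('pics/side6.png',cv2.resize(im[110:170,270:350],None,fx=10,fy=10,interpolation=2)); np.savez('side6.npz',**c)
cv2.imwrite('pics/rack6.png',cv2.resize(im[210:320,230:390],None,fx=4,fy=4))
print('pred label px', (proj(c,T+R@LT)-[270,110]+.5)*10,'tip',(proj(c,[.603,-.1805,.125])-[270,110]+.5)*10)
c=optics.capture('wrist'); cv2.imwrite('pics/w6.png',c['image'][:,:,::-1])
```

```text
t 9.35 pos [ 0.5708 -0.1012  0.191 ] J [ -12.1   11.6  -17.   -47.3  -36.4 -123.9] F [ 1.   0.4 -0.3] g 0.110
total turn [-0.003 -0.002  0.002] shift [-0.05  0.02 -0.01] rows 0.0
per row [-0.098 -0.051  0.048] [-1.42  0.64 -0.43]
label [ 0.6029 -0.1811  0.1702] jv [-0.01  0.02  0.02  0.03  0.03 -0.05]
pred label px [271.16644261 295.2387568 ] tip [271.49495655 452.42921222]
```

View pics/side6.png

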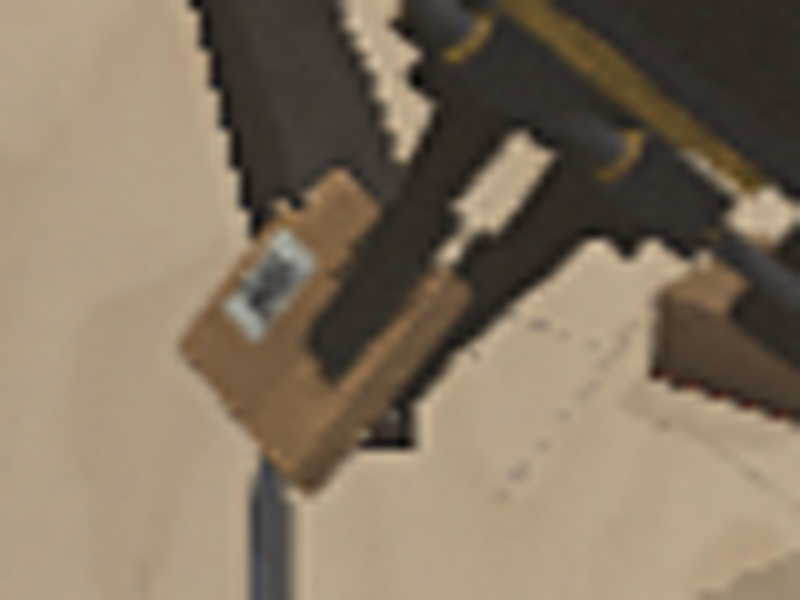

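View pics/rack6.png

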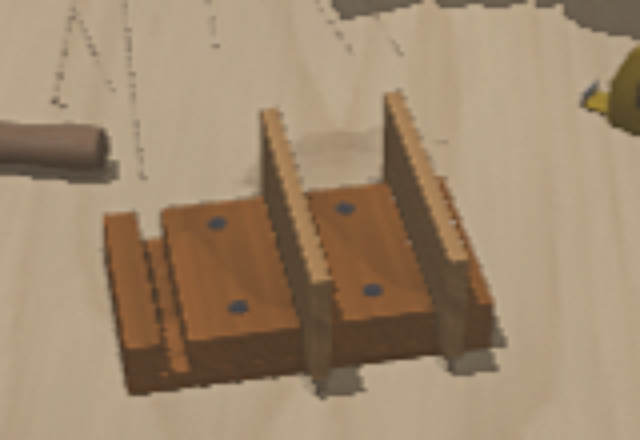

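View pics/w6.png

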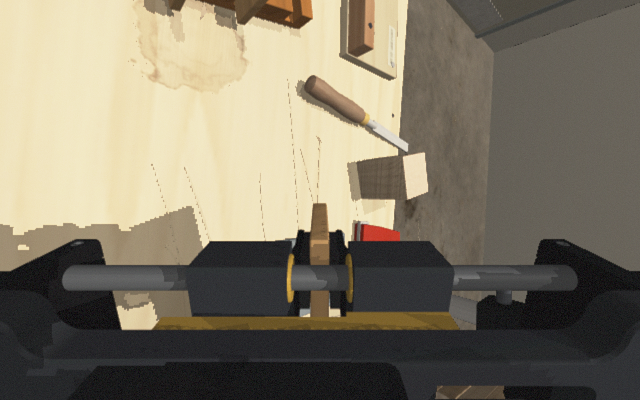

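The label appears at (269,286) against a predicted (271,295) in the 10x zoom, under 1 native pixel off. It's above the post at column ~270 and the fingers are clear of it. Both blanks stand in the rack and the joints are still, so I'm handing in.

Run:
```python
from station import r
print(r.finish_job()); print(r.sense()['time_s'])
```

```text
the job is handed in; nothing more can be done
None
the job is handed in; nothing more can be done
```

I lifted the notched sample out of the far slot by its plain end and handed the job in at about 9.5 s. The arm was still holding its label at the reading spot. The job reports no verdict, so the checks below are all I have.

- **Position:** from the arm pose and the grasp, the label's middle is at (0.603, -0.181, 0.170) m. The post tip measured (0.603, -0.1805, 0.125), so the label is about 45 mm above it and within a few mm sideways.
- **Facing:** the labelled face is within about 1° of the intended 40° direction. I turned the board 15° within its own plane, because without that turn the last joint would have passed its range.
- **Grasp and stillness:** the grip is about 90 mm from the label's middle, the fingers are clear of it, and joint speeds were near zero.
- **Reader and plain boards:** no contact with the reader showed in the side view, and the wrist force stayed around 1 N. Both plain boards still stand in the rack.

**Disagreements:** in the last side view the label was under 1 pixel from where I predicted. The plain-end corners were 2–3 pixels (about 4 mm) off in the side and top views just before the last small correction. I took this as calibration or grasp-position error, well within the limits. The arm hid the label in the final top view, so that position was checked from the side only.

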